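# Set the sizing tongs to the red gauge card

## Task

Take the wooden gauge card with the red band out of the rack and slide it, upright, fully home into the slot of the dark steel stand, and let go of it. Then pick up the sprung brass tongs by their black grip pads, squeeze them until the gap between the tips equals the width of the red band (24 mm), and finish while still holding them steady in the air at that gap, each tip just above (about 1 cm, not touching) one end of the band on the card's top edge. Leave the other things on the bench, the blue card too, where they are.

Things in the scene. Friction and masses are not known exactly. Their poses are not given: they have to be found in the camera images.
- red_card: Gauge card to be moved: wooden slab 8 mm thick (its x), 80 mm wide (y), 75 mm tall (z), about 60 g, a red band 24 mm wide down the middle of both faces and over the top edge. Origin: centre of its underside. It starts upright in either of the rack's two slots, underside 8 mm above the bench, its upper 53 mm clear of the rack. Either way round is right in the stand.
- red_band (a point): Middle of the red band on the top edge of the red card (75 mm above the card's underside). The band reaches 12 mm to either side along the card's y.
- blue_card: Bystander: a card of the same size with a 40 mm blue band, standing in the rack's other slot. Origin: centre of its underside.
- rack: Fixed light-wood storage rack 110 x 110 mm, 30 mm high. Origin: centre of its underside. Two open-topped slots, 60 mm apart, centred at 30 mm either side of the origin along its x; each 12 mm (x) by 84 mm (y), 22 mm deep.
- stand: Fixed dark steel stand 50 mm (x) by 110 mm (y), 30 mm high. Origin: centre of its underside. One slot in its top, centred on the origin: 11 mm (x) by 83 mm (y), mouth with a 2 mm chamfer, 22 mm deep, its floor 8 mm above the bench; a card fully home has its underside there and its top edge at 83 mm.
- rest: Fixed wooden rest that carries the tongs. Origin: on the bench below the tongs' grip pads; its x runs along the tongs. Two cross ridges 25 mm high, 8 mm thick, centred at x = -67 mm and x = +32 mm; between them a strip 6 mm high and 30 mm wide.
- tongs: Loose sprung brass tongs (big tweezers), about 80 g: two straight blades in a V, hinged at a heel, springing open. Origin: on the centre line at the heel (hinges at x = 0, y = +-8 mm), level with the underside of the grip pads, 20 mm above the bench at the start; x points from heel to tips (130 mm), y across (squeezing direction), z up. Squeezed evenly, the blades stay symmetric.
- tongs_grip (a point): Grasp point: on the centre line midway between the black grip pads (x = 85 mm, 12 mm above the tongs' origin). Each pad is 28 mm long (x), 24 mm high. Width across the pads' outer faces: 47 mm open, 34 mm at the 24 mm tip gap, where the faces are parallel and holding takes about 7 N on each pad (0 N when open, about linear).
- tips_mid (a point): Point midway between the tips on the tongs' centre line, level with the underside of the tips (x = 130 mm, 5 mm above the tongs' origin, 7 mm below tongs_grip).
- tip_left (a point): Inner face of the end of the +y blade (red-painted end), at its lower edge. The distance from tip_left to tip_right is the tip gap: 44 mm open, 24 mm wanted; it shrinks by 1.53 mm for each mm less width across the grip pads.
- tip_right (a point): The same on the -y blade.
- glue_jar: Bystander: small jar with a white cap, 54 mm across, 75 mm tall. Origin: centre of its underside.
- mug: Bystander: blue mug 76 mm across, 90 mm tall. Origin: centre of its underside.
- stamp: Bystander: wooden hand stamp 36 mm across, 62 mm tall, between robot and stand. Origin: centre of its underside.
There are look-alikes about, which are no part of the job. What is shaped like the tongs but green is not meant.

How it is judged:
By the outcome, as a careful person would: the job done as asked, in the order asked, and still so for the second after the job is handed in, while the arm keeps its last pose, push and grip.
It also fails if it takes over 61 s, if anything falls off the work surface, if the arm or the gripper's body presses on something with over 40 N, if the wrist force passes 120 N, or if a joint passes its speed limit or range.

## Robot

A 6-joint arm with a two-finger parallel gripper is mounted at the origin on the work surface. World frame = base frame: x ahead of the robot, y to its left, z up, the work surface at z = 0. Lengths are in m, angles in degrees, forces in N, time in s.
With the tool pointing down it reaches from about 0.3 to 0.75 m from the base axis. Payload 8.5 kg.
Tool frame: the origin (TCP) lies on the centre line of the jaws, within the pads' length; the fingertips stand 22 mm ahead of it and the grasp point (between the pads) lies 3 mm ahead of it (env.tip_reach is the distance from the TCP to the fingertips, in m); y points along the fingers, z is the direction in which the jaws open and shut, and the axes are right-handed (so a half turn about y gives the same grasp; the last joint's range is limited). The gripper opens to 85 mm and grips with 20 to 120 N. Pads are 22 mm wide; open, the fingers measure 114 mm over their backs; the gripper's body (76 mm by 85 mm) begins 54 mm behind the grasp point. The pads swing forward as they close: fully open they stand 13 mm farther back than shut.
Start: joints at [-88.998, 21.807, 74.336, -0, 83.858, -12.336], TCP at [0.127, -0.535, 0.253] pointing down, gripper open.
Joint ranges: [-178.18, 178.18], [-50.72, 133.34], [12.68, 142.11], [-81.47, 261.47], [9.98, 163.14], [-165.26, 165.26]. Speed limits (degrees/s): [136.94, 136.94, 180, 180, 180, 180].

## Interface

Orientations are given as a 3x3 rotation matrix whose columns are the frame's x, y, z axes.
In Python, from rig import env, get_image gives the robot as it stands. The module is installed in compiled form; this text tells all that it offers.
- The arm moves only by the tool carry_out, never from a script. Its argument "targets" is a list that holds one entry, the list of rows, each a list of 7 numbers: the closure, from 0 (fully open) to 1 (shut), then the shift along the world's x, y, z in mm, then the turn, a rotation vector about the world's x, y, z in degrees. In form: [[[claw, dx, dy, dz, ax, ay, az], ...]]. A call has 1 to 20 rows; each row is the pose to reach, as a shift and turn from the pose commanded when the call began; what a row does not reach only later rows make up. A row lasts 1/12 s, in which the tool goes at most 41.7 mm and 7.16 degrees, less where a joint would pass 70% of its speed; a pose out of reach is approached as far as the arm can. A call with a gripper value outside its range is refused whole. The fingers move at their own pace and stop on an object; "squeeze" is the grip in N (left out, the last holds). Time passes only in rows, so rows that repeat a pose let the fingers close. It gives the time, the measured TCP pose, the force and the opening at its end, in the units of the state.
- env.observe(): the state, without advancing time (a new reading comes with each control period).
- get_image(name): name is "scene" or "top" or "wrist"; returns a dict with "img" (400x640x3 uint8, red, green, blue), "fx", "fy", "cx", "cy" (pixels), "rvec" (rotation vector, rad) and "tvec" (3), from world to camera coordinates, as OpenCV has them. Camera axes: x right, y down, z forward; pixel columns grow to the right and rows downward; lengths in m; the calibration is good to about 2 mm. The wrist camera is an equidistant fisheye: a pixel r from the principal point sees the ray r / f radians off the axis. A picture is of the moment at which its call begins. There is no depth.
- env.close_job(): hands the job in, once; it reports no verdict.
The state is a dict: "time_s": time; "q": joint angles; "qvel": joint speeds; "joint_efforts": joint torques, N m; "position": TCP position; "tool_rot": TCP orientation; "ft_force": force on the tool from outside, world axes, zero at the start; "wrist_torque": the same for the moment, N m; "grip_width": finger opening in m.
Only numpy, scipy, OpenCV 4.12 (cv2) and the standard library are available. Lean on these libraries where they do the work, as an engineer would, in place of code of your own. Each camera call takes 0.05 s, during which the arm holds its last target.

## Working session

There is one attempt and no reset: what is moved stays moved. The work goes in short steps, Python scripts to look and compute and a tool call to move; the robot and the scene stay as the last step left them, time stands still between calls to the robot, and variables do not carry over. Pictures are saved under pics/ and viewed, and the job is handed in when it is done.

Besides the shell and the picture viewer there is one more tool, called by a JSON object that holds its "op" and its "data", one argument or row to a line. carry_out: Moves the arm, as the interface text tells. Its arguments: {"type":"object","properties":{"targets":{"type":"array"},"squeeze":{"type":"number"}},"required":["targets"]}

```bash
mkdir -p pics; ls; python3 - <<'E'
from rig import env, get_image
import cv2
for n in ["scene","top","wrist"]:
    d=get_image(n); cv2.imwrite(f"pics/{n}0.png",d["img"][:,:,::-1]); print(n,d["fx"],d["fy"],d["cx"],d["cy"],d["rvec"],d["tvec"])
o=env.observe()
for k in o: print(k,o[k])
print(env.tip_reach)
E
```

```text
pics
scene 464.0967685140652 464.0967685140652 311.1952639262771 196.67944488029963 [ 1.37825941  2.14716053 -0.94662061] [ 0.24130874 -0.22625012  1.68096588]
top 367.5694550291638 367.5694550291638 313.97327095583205 202.71192708474194 [ 2.15076035 -2.09090057  0.18540604] [-0.06235245  0.49574711  1.06533078]
wrist 309.70691628693146 309.70691628693146 323.33816280766683 209.1896386840849 [-2.24679681  1.77591888  0.2997756 ] [-0.55009754 -0.04367913  0.38064091]
time_s 0.15
q [-8.89971797e+01  2.18337323e+01  7.43711693e+01  1.63538605e-03
  8.38578461e+01 -1.23367738e+01]
qvel [-0.05289411 -0.06977012 -0.21890782 -0.06817709 -0.08384363 -0.04497624]
joint_efforts [ 3.86685919e-03 -4.48623884e+01 -2.31342494e+01 -9.42438601e-05
  3.80051686e-03 -3.41656687e-05]
position [ 0.12688897 -0.53497072  0.25285976]
tool_rot [[-9.73020372e-01  9.20772984e-06  2.30719213e-01]
 [-2.30719065e-01  1.09548139e-03 -9.73019791e-01]
 [-2.61707908e-04 -9.99999400e-01 -1.06380131e-03]]
ft_force [0.01971097 0.47176401 0.15033302]
wrist_torque [-0.00643032  0.02605184  0.04707262]
grip_width 0.08551476886135838
0.022
```

View pics/scene0.png

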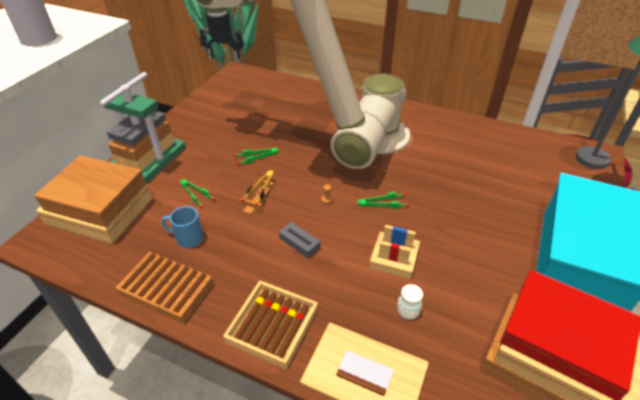

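View pics/top0.png

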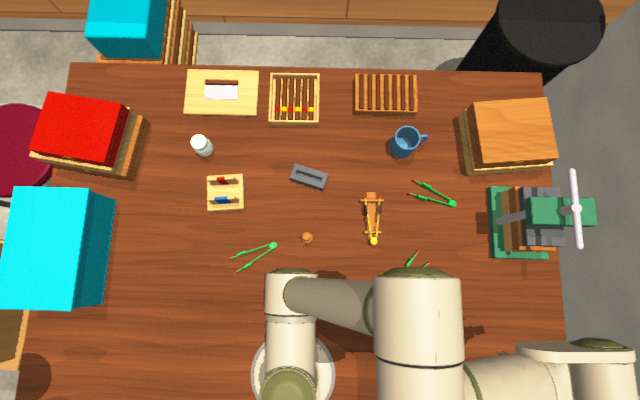

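View pics/wrist0.png

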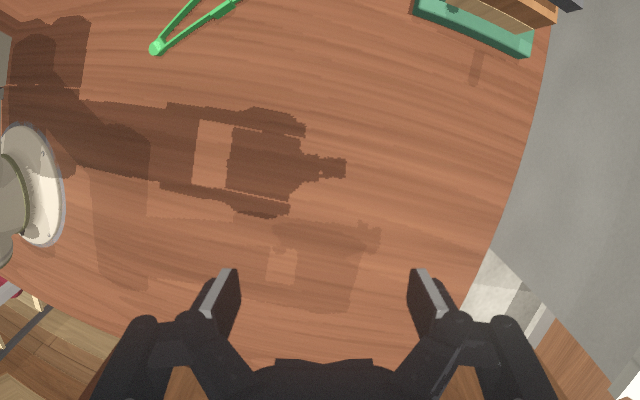

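```bash
cat > h.py <<'E'
import numpy as np, cv2
from rig import env, get_image
def cam(d):
    R=cv2.Rodrigues(np.array(d["rvec"]))[0]; t=np.array(d["tvec"]).ravel(); return R,t
def proj(d,P,fish=False):
    R,t=cam(d); p=np.atleast_2d(P)@R.T+t
    if fish:
        r=np.hypot(p[:,0],p[:,1]); th=np.arctan2(r,p[:,2]); s=th/np.maximum(r,1e-12)
        x,y=p[:,0]*s,p[:,1]*s
    else: x,y=p[:,0]/p[:,2],p[:,1]/p[:,2]
    return np.c_[d["fx"]*x+d["cx"],d["fy"]*y+d["cy"]]
def ray(d,uv,fish=False):
    R,t=cam(d); x=(uv[0]-d["cx"])/d["fx"]; y=(uv[1]-d["cy"])/d["fy"]
    if fish:
        r=np.hypot(x,y); v=np.array([x/r*np.sin(r),y/r*np.sin(r),np.cos(r)]) if r>0 else np.array([0,0,1.])
    else: v=np.array([x,y,1.])
    return -R.T@t, R.T@v
def atz(d,uv,z,fish=False):
    o,v=ray(d,uv,fish); return o+v*(z-o[2])/v[2]
def box(x,y,z0,z1,c,a):
    # corners 8, full sizes x,y, centre c, yaw a deg
    s=np.array([[sx*x/2,sy*y/2] for sx,sy in((-1,-1),(1,-1),(1,1),(-1,1))]); a=np.radians(a)
    R=np.array([[np.cos(a),-np.sin(a)],[np.sin(a),np.cos(a)]]); p=s@R.T+np.array(c)
    return np.r_[np.c_[p,np.full(4,z0)],np.c_[p,np.full(4,z1)]]
def crop(img,x0,y0,x1,y1,k,name):
    cv2.imwrite(name,cv2.resize(img[y0:y1,x0:x1,::-1],None,fx=k,fy=k,interpolation=cv2.INTER_CUBIC))
E
python3 - <<'E'
from h import *
d=get_image("top"); I=d["img"]
crop(I,195,130,325,220,6,"pics/t1.png"); crop(I,295,150,425,250,6,"pics/t2.png")
for n,uv,z in [("rack",(225,192),.03),("stand",(308,176),.03),("heel",(374,240),.03),("tip",(371,195),.03),("jar",(202,145),.075),("mug",(406,142),.09),("stamp",(307,238),.06)]: print(n,atz(d,uv,z))
s=get_image("scene")["img"]
crop(s,360,215,440,285,8,"pics/s1.png");crop(s,230,160,350,265,6,"pics/s2.png")
E
```

```text
rack [0.52621064 0.22733134 0.03      ]
stand [ 0.58404353 -0.02716715  0.03      ]
heel [ 0.39124129 -0.2317418   0.03      ]
tip [ 0.52911181 -0.22266705  0.03      ]
jar [0.66052483 0.29615686 0.075     ]
mug [ 0.68089383 -0.31818396  0.09      ]
stamp [ 0.38893288 -0.03112058  0.06      ]
```

View pics/t1.png

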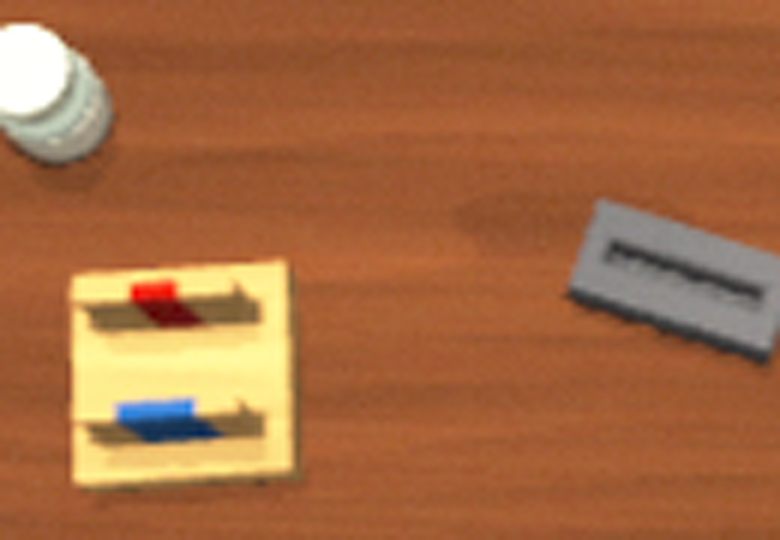

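View pics/t2.png

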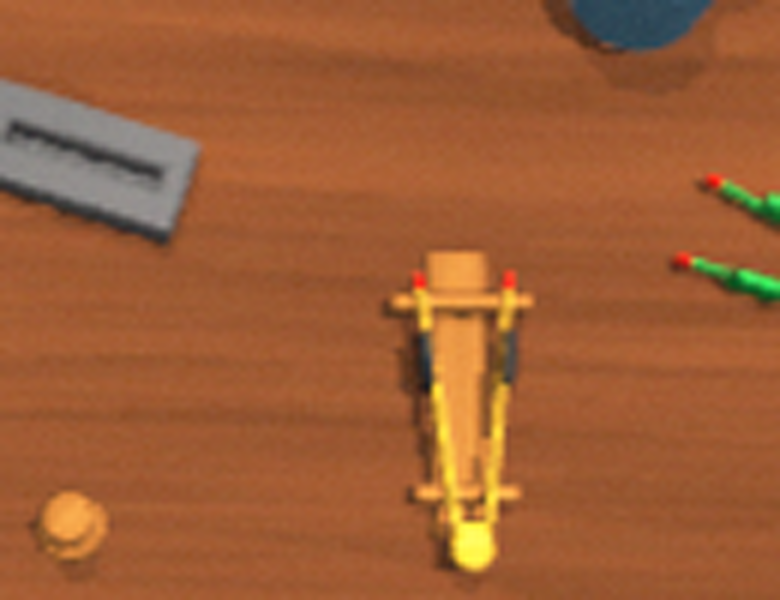

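View pics/s1.png

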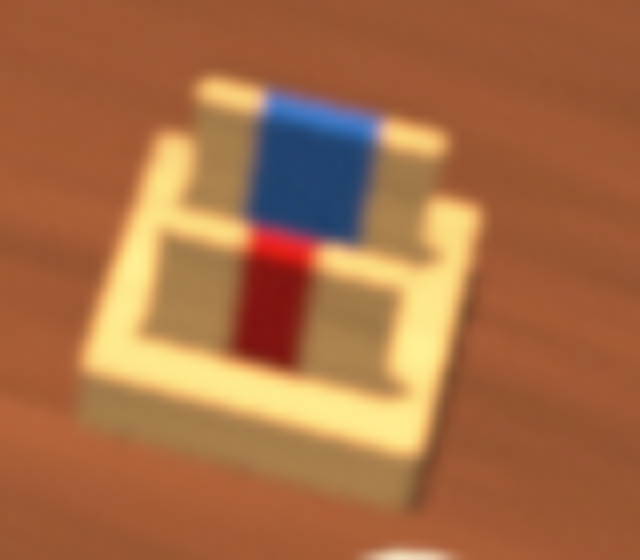

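View pics/s2.png

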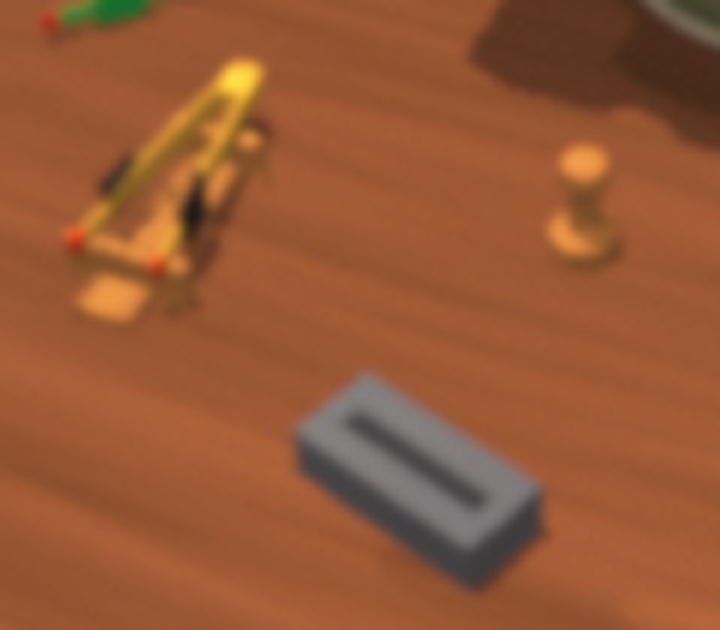

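```bash
cat > fit.py <<'E'
from h import *
from scipy.optimize import least_squares
def fit(obs,guess):
    # obs: list of (d,fish,localP(N,3),uv(N,2)); pose x,y,yaw
    def f(p):
        c,s=np.cos(p[2]),np.sin(p[2]); R=np.array([[c,-s,0],[s,c,0],[0,0,1]])
        return np.concatenate([(proj(d,P@R.T+[p[0],p[1],0],fi)-uv).ravel() for d,fi,P,uv in obs])
    r=least_squares(f,[guess[0],guess[1],np.radians(guess[2])])
    return r.x[:2]*1000,np.degrees(r.x[2]),np.abs(r.fun).max(),r.fun.reshape(-1,2).round(1)
E
python3 - <<'E'
from fit import *
t=get_image("top"); s=get_image("scene")
def T1(a): return np.array(a)/6.+[195-.42,130-.42]
def T2(a): return np.array(a)/6.+[295-.42,150-.42]
def S1(a): return np.array(a)/8.+[360-.44,215-.44]
def S2(a): return np.array(a)/6.+[230-.42,160-.42]
# rack local corners z=.03: +x+y,+x-y,-x-y,-x+y
h=.055
P=np.array([[h,h,.03],[h,-h,.03],[-h,-h,.03],[-h,h,.03]])
ut=T1([(70,272),(288,262),(295,473),(75,485)])
# scene: near edge (+x) : left is -? left in scene = -y
us=S1([(425,450),(85,365),(165,135),(480,210)])
for o in ([(t,0,P,ut)],[(s,0,P[:3],us[:3])],[(t,0,P,ut),(s,0,P,us)]): print("rack",*fit(o,(.526,.227,2)))
# stand
P=np.array([[.025,.055,.03],[.025,-.055,.03],[-.025,-.055,.03],[-.025,.055,.03]])
ut=np.r_[T1([(600,200)]),T2([(200,148),(170,235)]),T1([(570,290)])]
us=S2([(475,550),(298,430),(368,375),(540,490)])
for o in ([(t,0,P,ut)],[(s,0,P,us)],[(t,0,P,ut),(s,0,P,us)]): print("stand",*fit(o,(.584,-.027,-16)))
# tongs: tips red + heel ball in local rest frame(grip origin); heel x=-.085, tips x=.045,y=+-.024
P=np.array([[.045,.024,.03],[.045,-.024,.03],[-.085,0,.04]])
ut=T2([(420,280),(509,280),(473,548)])
us=S2([(158,265),(75,238),(240,77)])
for o in ([(t,0,P,ut)],[(s,0,P,us)],[(t,0,P,ut),(s,0,P,us)]): print("tongs",*fit(o,(.484,-.227,0)))
E
```

```text
rack [527.46002979 227.6812126 ] 5.1678885661090845 0.7184930731891654 [[ 0.7  0.5]
 [-0.3  0. ]
 [-0.6 -0.4]
 [ 0.2 -0.2]]
rack [526.53905499 228.55450394] 5.768486760182211 0.38297716828839157 [[-0.2  0.2]
 [ 0.4  0.2]
 [-0.1 -0.4]]
rack [527.18554853 228.21613681] 5.428654582518843 0.7007392342130458 [[ 0.5  0.7]
 [-0.6  0.1]
 [-0.7 -0.4]
 [ 0.1 -0. ]
 [-0.6  0.4]
 [ 0.1  0.2]
 [-0.2 -0.3]
 [ 0.  -0.1]]
stand [584.39305943 -29.34527355] -17.179912595030963 0.24117124455176508 [[ 0.1  0.2]
 [ 0.1 -0.2]
 [ 0.   0.2]
 [-0.2 -0.1]]
stand [586.78719527 -28.35355395] -16.67170542575804 0.7715589466287724 [[-0.6  0.2]
 [-0.4  0.4]
 [ 0.2 -0.2]
 [ 0.8 -0.4]]
stand [585.42853368 -28.96263206] -16.939918799489202 0.7486020733581995 [[-0.1 -0.1]
 [ 0.  -0.6]
 [-0.1 -0.2]
 [-0.3 -0.4]
 [-0.7 -0.2]
 [-0.3 -0.1]
 [ 0.4 -0.6]
 [ 0.7 -0.7]]
tongs [ 477.54757691 -226.67124822] 1.2632543174405797 1.6681539911612049 [[-0.4  0.8]
 [ 0.4  0.9]
 [ 0.  -1.7]]
tongs [ 477.19244014 -228.01161104] 0.40798305378455807 0.5914626011151825 [[ 0.1 -0.3]
 [ 0.  -0.2]
 [-0.2  0.6]]
tongs [ 477.55090039 -227.24049557] 0.8776926562889873 1.665705160205789 [[-0.1  0.8]
 [ 0.7  1. ]
 [ 0.  -1.7]
 [ 0.4 -0.1]
 [ 0.3 -0. ]
 [-0.2  0.7]]
```

{"op": "carry_out", "data": {
  "targets": [
    [[0.3, 120, 200, 0, 0, 0, 20], [0.6, 430, 766, 0, 0, 0, 40], [0.6, 430, 766, 0, 0, 0, 82], [0.6, 430, 766, 0, 0, 0, 82], [0.6, 430, 766, 0, 0, 0, 82], [0.6, 430, 766, 0, 0, 0, 82], [0.6, 430, 766, 0, 0, 0, 82], [0.6, 430, 766, 0, 0, 0, 82], [0.6, 430, 766, 0, 0, 0, 82], [0.6, 430, 766, 0, 0, 0, 82], [0.6, 430, 766, 0, 0, 0, 82], [0.6, 430, 766, 0, 0, 0, 82], [0.6, 430, 766, 0, 0, 0, 82], [0.6, 430, 766, 0, 0, 0, 82], [0.6, 430, 766, 0, 0, 0, 82], [0.6, 430, 766, 0, 0, 0, 82], [0.6, 430, 766, 0, 0, 0, 82], [0.6, 430, 766, 0, 0, 0, 82], [0.6, 430, 766, 0, 0, 0, 82], [0.6, 430, 766, 0, 0, 0, 82]]
  ],
  "squeeze": 40
}}

```text
time_s: 2.02
position: [0.5354, 0.1937, 0.2533]
tool_rot: [[0.093, 0.0, 0.996], [-0.996, -0.0, 0.093], [0.0, -1.0, 0.0]]
ft_force: [1.2, -1.5, 0.6]
grip_width: 0.0342
```

{"op": "carry_out", "data": {
  "targets": [
    [[0.6, 0, 0, 0, 0, 0, 0], [0.6, 0, 0, 0, 0, 0, 0]]
  ]
}}

```text
time_s: 2.18
position: [0.535, 0.193, 0.2525]
tool_rot: [[0.096, -0.001, 0.995], [-0.995, -0.0, 0.096], [0.0, -1.0, -0.001]]
ft_force: [0.2, -0.7, 0.3]
grip_width: 0.0341
```

```bash
python3 - <<'E'
from h import *
o=env.observe(); print(o["position"],o["q"],o["grip_width"])
d=get_image("wrist"); cv2.imwrite("pics/w1.png",d["img"][:,:,::-1]); print(d["rvec"],d["tvec"])
print(proj(d,np.array([[.557,.231,.083]]),True))
E
```

```text
[0.53504015 0.19299843 0.25248554] [ 7.91576070e+00  2.37684753e+01  7.13117012e+01 -6.02321950e-03
  8.49815874e+01  2.41101460e+00] 0.03406227002453549
[-2.8030945  -0.13555507 -0.02021609] [-0.54985184  0.08914101  0.42781585]
[[351.38740591 156.82136847]]
```

View pics/w1.png

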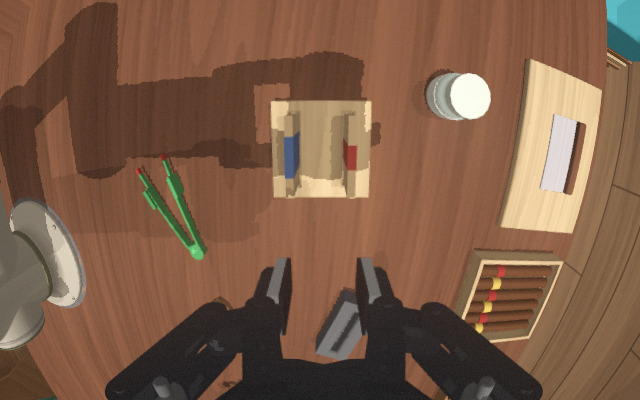

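```bash
python3 - <<'E'
from h import *
d=get_image("wrist"); crop(d["img"],260,90,385,210,6,"pics/w1c.png"); crop(d["img"],300,280,390,370,6,"pics/w1s.png")
E
```

```text
(no output)
```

View pics/w1c.png

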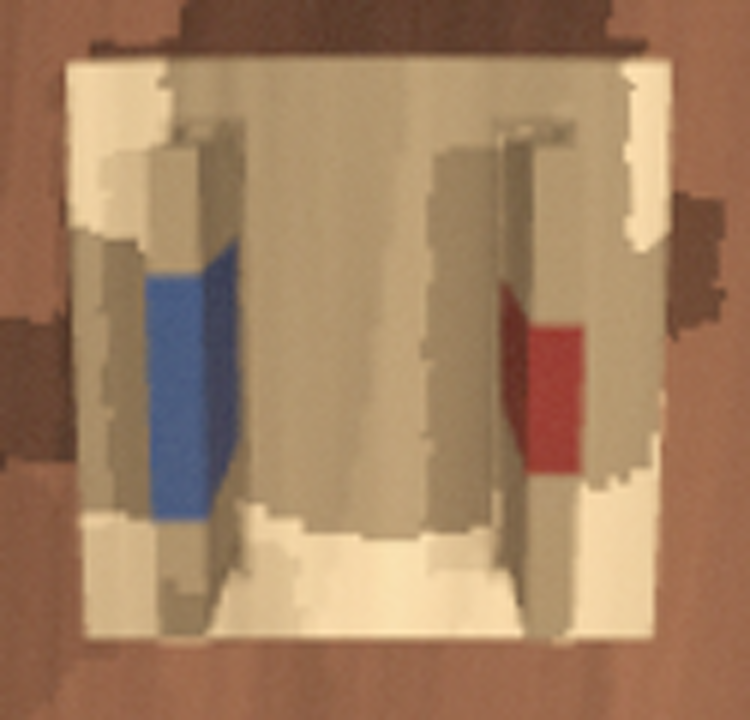

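```bash
python3 - <<'E'
from fit import *
d=get_image("wrist")
C=lambda a:np.array(a)/6.+[260-.42,90-.42]
a=.004
P=np.array([[-a,.04,.083],[a,.04,.083],[-a,.012,.083],[a,.012,.083],[-a,-.012,.083],[a,-.012,.083],[-a,-.04,.083],[a,-.04,.083]])
print("card",*fit([(d,1,P,C([(533,150),(585,150),(527,327),(583,327),(527,472),(581,472),(522,635),(573,635)]))],(.557,.231,5)))
h=.055
P=np.array([[h,h,.03],[h,-h,.03],[-h,-h,.03],[-h,h,.03]])
print("rack",*fit([(d,1,P,C([(670,60),(653,637),(85,637),(67,62)]))],(.527,.228,5)))
o=env.observe(); print(o["position"]*1000)
# grasp point projection consistency
R=o["tool_rot"]
print(proj(d,np.array([o["position"]+R[:,1]*.022+R[:,2]*s*.017 for s in(-1,1)]),True))
E
```

```text
card [557.20805412 229.59232445] 5.263644596726342 0.8542413341957911 [[ 0.  -0.5]
 [-0.1 -0.4]
 [ 0.6 -0.5]
 [-0.3 -0.4]
 [ 0.1  0.1]
 [-0.6  0.2]
 [ 0.3  0.8]
 [-0.1  0.9]]
rack [527.36673302 226.78433133] 5.357442021822542 0.3239044537427276 [[-0.2  0.3]
 [-0.3 -0.3]
 [ 0.3 -0.3]
 [ 0.1  0.2]]
[534.4977177  190.5928389  253.43866149]
[[292.972773   270.94784228]
 [356.56866751 271.00646946]]
```

View pics/w1s.png

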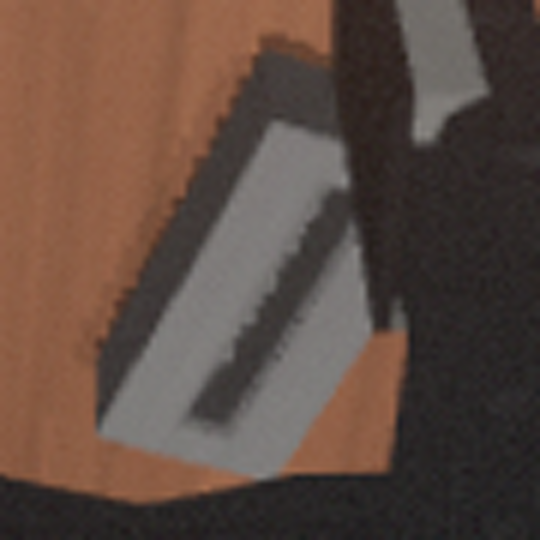

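{"op": "carry_out", "data": {
  "targets": [
    [[0.6, 11, 18, 0, 0, 0, 0], [0.6, 22, 37, 0, 0, 0, 0], [0.6, 22, 37, -40, 0, 0, 0], [0.6, 22, 37, -75, 0, 0, 0], [0.6, 22, 37, -110, 0, 0, 0], [0.6, 22, 37, -110, 0, 0, 0], [0.6, 22, 37, -110, 0, 0, 0]]
  ]
}}

```text
time_s: 2.92
position: [0.5566, 0.2274, 0.1434]
tool_rot: [[0.092, -0.002, 0.996], [-0.996, -0.0, 0.092], [0.0, -1.0, -0.002]]
ft_force: [0.2, 1.0, 0.5]
grip_width: 0.0343
```

```bash
cat >> h.py <<'E'
def avg(n=6):
    ps=[];zs=[];ims=[]
    for _ in range(n):
        d=get_image("wrist"); o=env.observe(); ps.append(o["position"]*1000); zs.append(o["tool_rot"][:,2])
    z=np.mean(zs,0); ps=np.array(ps)
    print("tcp",ps.mean(0).round(2),"sd",ps.std(0).round(2),"zyaw",np.degrees(np.arctan2(z[1],z[0])).round(2),"w",o["grip_width"],"t",o["time_s"],"F",o["ft_force"].round(1))
    return d
E
python3 - <<'E'
from h import *
d=avg(); cv2.imwrite("pics/w2.png",d["img"][:,:,::-1])
E
```

```text
tcp [557.72 228.19 145.71] sd [0.21 0.25 0.4 ] zyaw 5.3 w 0.03385933339635269 t 3.2167 F [ 0.2 -0.6  0. ]
```

View pics/w2.png

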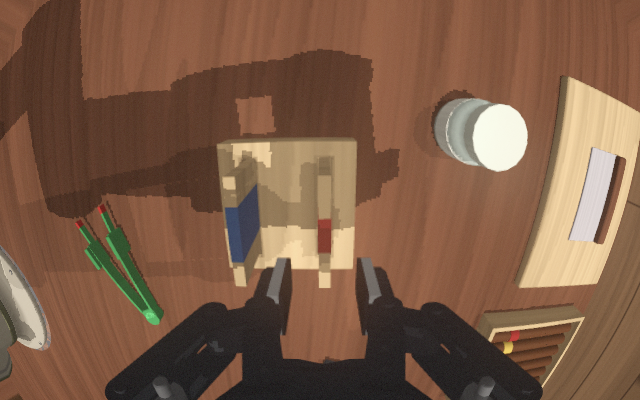

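{"op": "carry_out", "data": {
  "targets": [
    [[0.6, 0, 1.5, -30, 0, 0, 0], [0.6, 0, 1.5, -55, 0, 0, 0], [0.6, 0, 1.5, -78, 0, 0, 0], [0.6, 0, 1.5, -78, 0, 0, 0], [0.9, 0, 1.5, -78, 0, 0, 0], [1, 0, 1.5, -78, 0, 0, 0], [1, 0, 1.5, -78, 0, 0, 0], [1, 0, 1.5, -78, 0, 0, 0], [1, 0, 1.5, -78, 0, 0, 0], [1, 0, 1.5, -78, 0, 0, 0]]
  ],
  "squeeze": 40
}}

```text
time_s: 4.05
position: [0.5578, 0.2302, 0.0673]
tool_rot: [[0.093, 0.004, 0.996], [-0.996, 0.001, 0.093], [-0.0, -1.0, 0.004]]
ft_force: [0.6, 0.1, 7.2]
grip_width: 0.0078
```

```bash
python3 - <<'E'
from h import *
d=avg(3); cv2.imwrite("pics/w3.png",d["img"][:,:,::-1])
E
```

```text
tcp [557.77 230.19  67.32] sd [0.   0.01 0.01] zyaw 5.34 w 0.007343287699273191 t 4.2 F [-0.7 -0.5  7.2]
```

View pics/w3.png

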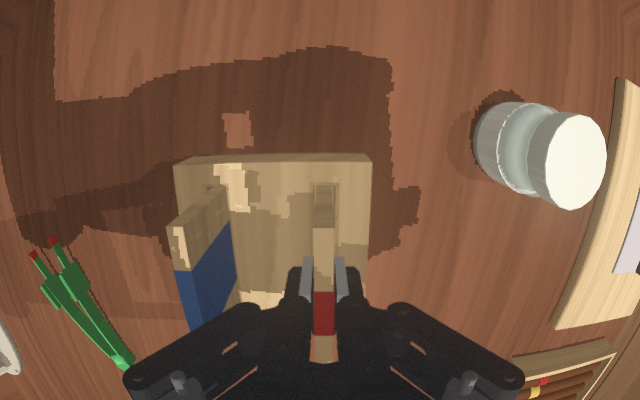

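{"op": "carry_out", "data": {
  "targets": [
    [[1, 0, 0, 20, 0, 0, 0], [1, 0, 0, 45, 0, 0, 0], [1, 0, 0, 75, 0, 0, 0], [1, 3, -28, 75, 0, 0, -4], [1, 7, -65, 75, 0, 0, -10], [1, 11, -103, 75, 0, 0, -16], [1, 15, -141, 75, 0, 0, -22.3], [1, 19, -179, 75, 0, 0, -22.3], [1, 23, -215, 75, 0, 0, -22.3], [1, 26, -240, 75, 0, 0, -22.3], [1, 28, -259, 75, 0, 0, -22.3], [1, 28, -259, 75, 0, 0, -22.3], [1, 28, -259, 75, 0, 0, -22.3], [1, 28, -259, 75, 0, 0, -22.3]]
  ]
}}

```text
time_s: 5.37
position: [0.5847, -0.0283, 0.1407]
tool_rot: [[-0.291, 0.0, 0.957], [-0.957, 0.0, -0.291], [-0.0, -1.0, 0.0]]
ft_force: [-0.3, -0.1, -1.0]
grip_width: 0.0078
```

```bash
python3 - <<'E'
from h import *
d=avg(3); cv2.imwrite("pics/w4.png",d["img"][:,:,::-1])
t=get_image("top")["img"]; crop(t,260,140,360,215,7,"pics/t4.png")
s=get_image("scene")["img"]; crop(s,250,170,360,260,7,"pics/s4.png")
E
```

```text
tcp [584.73 -27.94 140.58] sd [0.02 0.06 0.04] zyaw -16.89 w 0.007827836188542629 t 5.5167 F [-0.9 -0.3 -1.8]
```

View pics/w4.png

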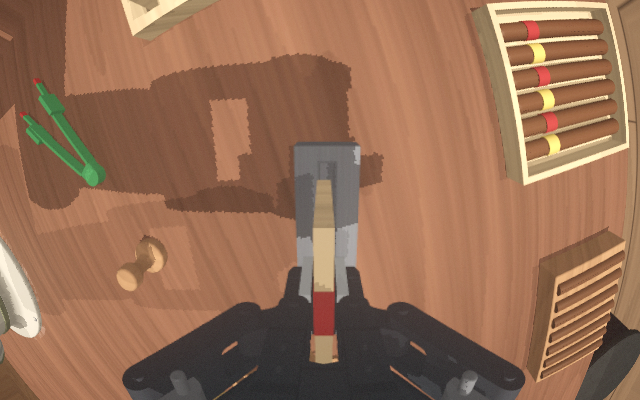

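View pics/s4.png

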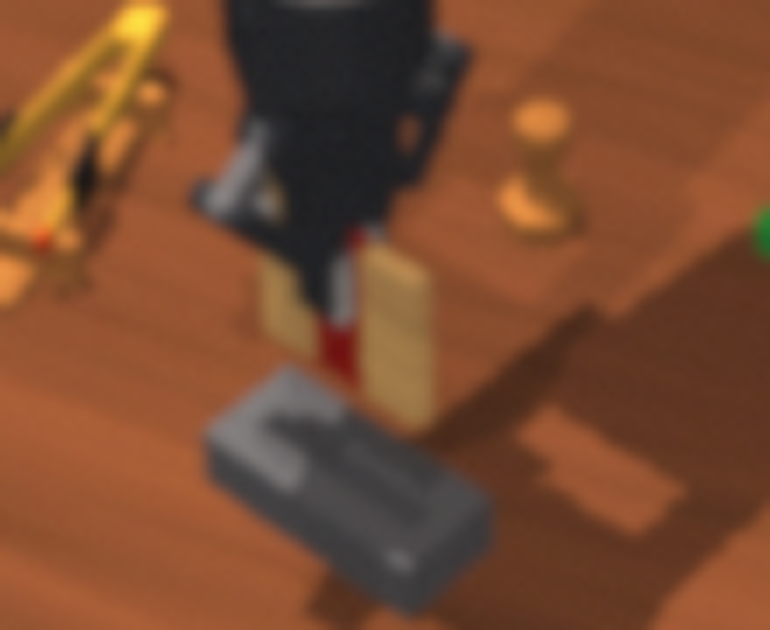

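View pics/t4.png

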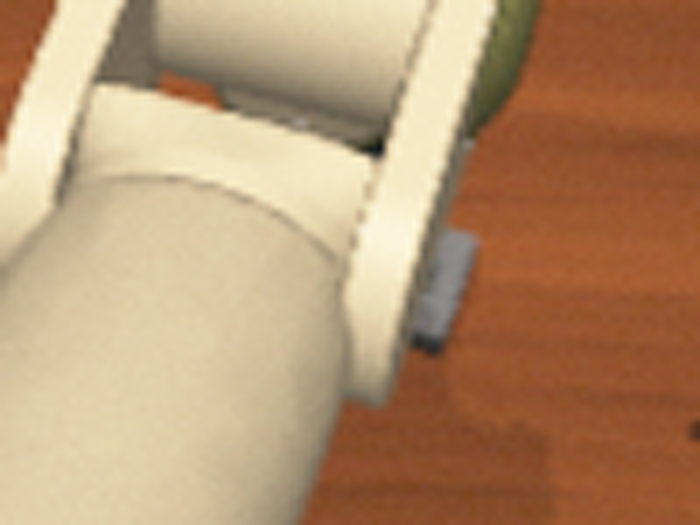

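```bash
python3 - <<'E'
from h import *
d=get_image("wrist"); crop(d["img"],280,135,370,255,6,"pics/w4c.png"); crop(d["img"],280,255,370,370,6,"pics/w4d.png")
E
```

```text
(no output)
```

View pics/w4c.png

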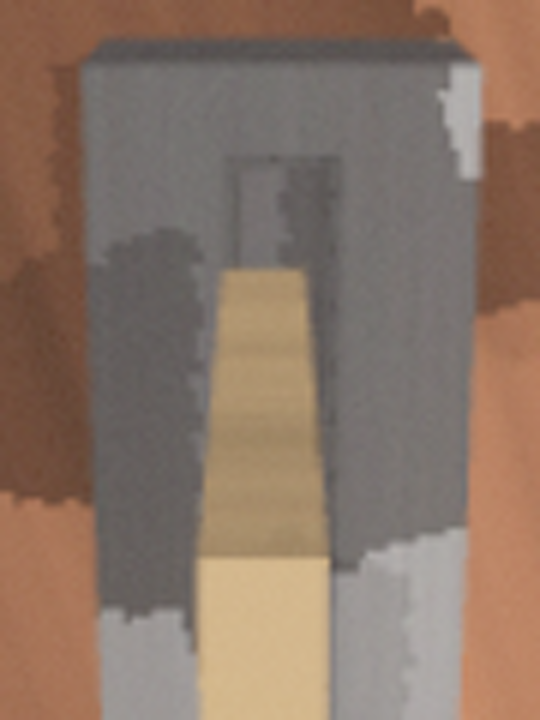

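View pics/w4d.png

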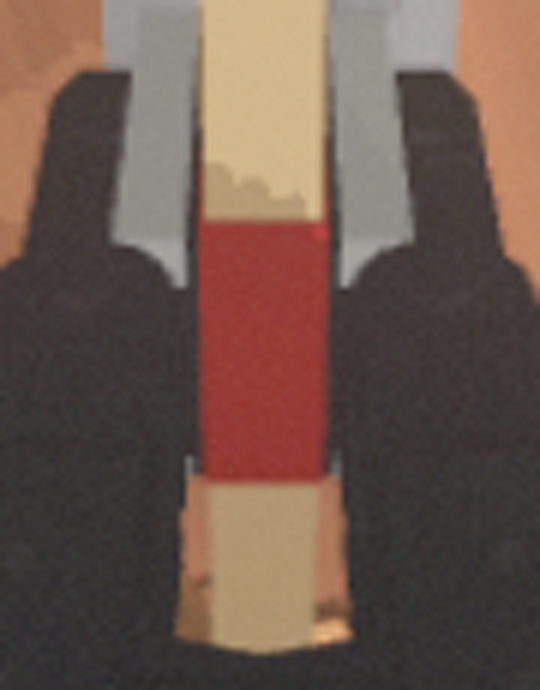

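```bash
python3 - <<'E'
from fit import *
d=get_image("wrist"); o=env.observe(); print(o["position"])
C=lambda a:np.array(a)/6.+[280-.42,135-.42]
D=lambda a:np.array(a)/6.+[280-.42,255-.42]
P=np.array([[-.025,.055,.03],[.025,.055,.03],[-.0075,.0435,.03],[.0075,.0435,.03]])
uv=C([(83,65),(480,65),(227,157),(342,157)])
lines=[(-.025,C([(100,600)])[0]),(.025,C([(467,540)])[0]),(.0075,C([(340,300)])[0])]
def f(p):
    c,s=np.cos(p[2]),np.sin(p[2]); R=np.array([[c,-s,0],[s,c,0],[0,0,1]])
    r=(proj(d,P@R.T+[p[0],p[1],0],True)-uv).ravel()
    e=[]
    for lx,q in lines:
        w=atz(d,q,.03,True); l=R.T@(w-[p[0],p[1],0]); e.append((l[0]-lx)*700)
    return np.r_[r,e]
r=least_squares(f,[.585,-.029,np.radians(-17)]); print("stand",r.x[:2]*1000,np.degrees(r.x[2]),r.fun.round(1)); sp=r.x
zb=o["position"][2]-.0593; a=.004
P2=np.array([[-a,.04,zb],[a,.04,zb],[-a,.04,zb+.075],[a,.04,zb+.075],[-a,.012,zb+.075],[a,.012,zb+.075],[-a,-.012,zb+.075],[a,-.012,zb+.075]])
u2=np.r_[C([(220,270),(303,270),(198,557),(330,557)]),D([(203,222),(326,222),(201,481),(326,481)])]
print("card all",*fit([(d,1,P2,u2)],(.585,-.029,-17)))
print("card top",*fit([(d,1,P2[2:],u2[2:])],(.585,-.029,-17)))
print("card bot",[atz(d,q,zb,True)*1000 for q in u2[:2]], [atz(d,q,zb+.075,True)*1000 for q in u2[2:4]])
E
```

```text
[ 0.58482673 -0.02846842  0.14036585]
stand [586.52631934 -29.9639725 ] -16.729712953056254 [ 0.   0.3  0.4  0.2 -0.6 -0.3  0.1 -0.3  0.  -0.1 -0.1]
card all [584.34827073 -28.22700522] -16.825381404705734 1.5731463363758849 [[ 0.5  0. ]
 [ 0.   0. ]
 [ 0.1  0.7]
 [-0.3  0.7]
 [ 0.3 -0.5]
 [-0.6 -0.5]
 [ 1.6 -0.5]
 [-1.4 -0.5]]
card top [584.35103536 -28.23236565] -16.89713596198175 1.5489923131830778 [[ 0.2  0.7]
 [-0.1  0.7]
 [ 0.4 -0.5]
 [-0.5 -0.5]
 [ 1.5 -0.5]
 [-1.4 -0.5]]
card bot [array([591.81048072,  11.3315693 ,  81.06585052]), array([599.73968132,   8.92433125,  81.06585052])] [array([592.16242479,  11.48362464, 156.06585052]), array([599.92523996,   9.12715752, 156.06585052])]
```

{"op": "carry_out", "data": {
  "targets": [
    [[1, 2, -1.5, -15, 0, 0, 0], [1, 2, -1.5, -30, 0, 0, 0], [1, 2, -1.5, -45, 0, 0, 0], [1, 2, -1.5, -45, 0, 0, 0], [1, 2, -1.5, -45, 0, 0, 0]]
  ]
}}

```text
time_s: 6.13
position: [0.5867, -0.0303, 0.0951]
tool_rot: [[-0.292, -0.001, 0.957], [-0.957, 0.0, -0.292], [0.0, -1.0, -0.001]]
ft_force: [0.8, -0.5, -0.2]
grip_width: 0.0077
```

```bash
python3 - <<'E'
from h import *
d=avg(3); crop(d["img"],275,155,375,255,6,"pics/w5c.png")
s=get_image("scene")["img"]; crop(s,250,170,360,260,7,"pics/s5.png")
E
```

```text
tcp [587.26 -30.52  96.19] sd [0.09 0.04 0.2 ] zyaw -16.95 w 0.007733400066061277 t 6.2833 F [ 0.6 -0.3 -0.4]
```

View pics/w5c.png

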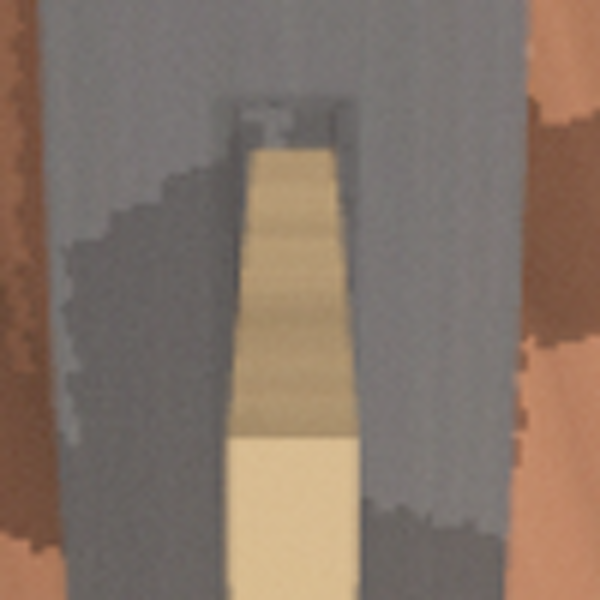

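View pics/s5.png

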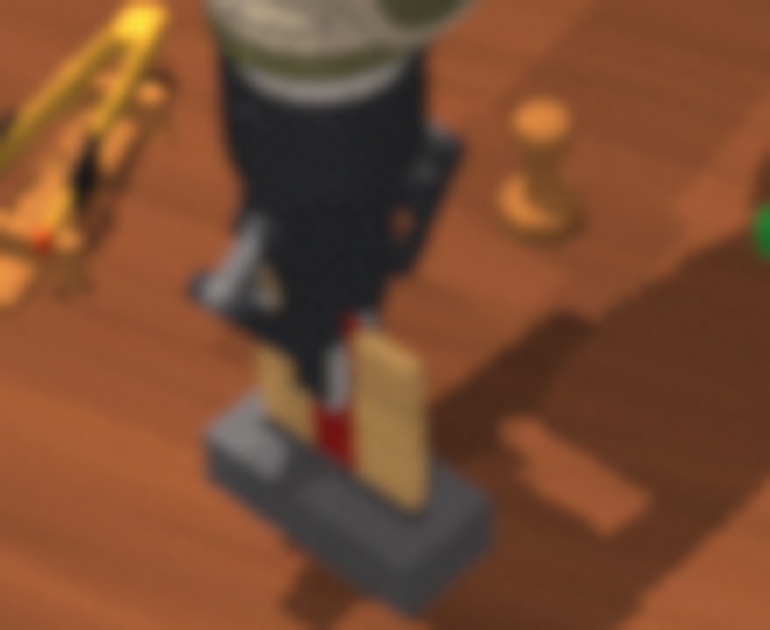

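```bash
python3 - <<'E'
from fit import *
d=get_image("wrist"); o=env.observe(); print(o["position"])
C=lambda a:np.array(a)/6.+[275-.42,155-.42]
P=np.array([[-.0075,.0435,.03],[.0075,.0435,.03]])
uv=C([(221,97),(356,97)])
lines=[(-.025,C([(45,150)])[0]),(.025,C([(525,150)])[0]),(-.025,C([(66,550)])[0]),(.025,C([(508,550)])[0])]
def f(p):
    c,s=np.cos(p[2]),np.sin(p[2]); R=np.array([[c,-s,0],[s,c,0],[0,0,1]])
    r=(proj(d,P@R.T+[p[0],p[1],0],True)-uv).ravel()
    e=[]
    for lx,q in lines:
        w=atz(d,q,.03,True); l=R.T@(w-[p[0],p[1],0]); e.append((l[0]-lx)*1200)
    return np.r_[r,e]
r=least_squares(f,[.585,-.029,np.radians(-17)]); print("stand",r.x[:2]*1000,np.degrees(r.x[2]),r.fun.round(1)); 
zb=o["position"][2]-.0593
b=[atz(d,q,zb,True)*1000 for q in C([(249,150),(335,150)])]; t=[atz(d,q,zb+.075,True)*1000 for q in C([(226,436),(360,436)])]
c,s=np.cos(r.x[2]),np.sin(r.x[2]); R=np.array([[c,-s],[s,c]])
for n,e in(("bot",b),("top",t)): print(n,[R.T@(q[:2]-r.x[:2]*1000) for q in e])
E
```

```text
[ 0.58720829 -0.03057495  0.09623698]
stand [586.36142506 -29.87052875] -17.0635575269744 [-1.1 -0.   0.7  0.  -0.3 -0.3  0.2 -0.1]
bot [array([-3.81550068, 39.55648955]), array([ 4.77488084, 39.57140975])]
top [array([-3.68060037, 39.85282266]), array([ 4.56019644, 39.86492028])]
```

{"op": "carry_out", "data": {
  "targets": [
    [[1, -0.3, 0.4, -5, 0, 0, 0], [1, -0.3, 0.4, -10, 0, 0, 0], [1, -0.3, 0.4, -15, 0, 0, 0], [1, -0.3, 0.4, -20, 0, 0, 0], [1, -0.3, 0.4, -24, 0, 0, 0], [1, -0.3, 0.4, -27, 0, 0, 0], [1, -0.3, 0.4, -27, 0, 0, 0]]
  ]
}}

```text
time_s: 6.97
position: [0.5865, -0.0301, 0.0678]
tool_rot: [[-0.292, -0.001, 0.956], [-0.956, 0.0, -0.292], [0.0, -1.0, -0.001]]
ft_force: [-0.3, 0.6, -0.4]
grip_width: 0.0079
```

{"op": "carry_out", "data": {
  "targets": [
    [[1, 0, 0, -1, 0, 0, 0], [1, 0, 0, -2, 0, 0, 0], [1, 0, 0, -2, 0, 0, 0], [1, 0, 0, -2, 0, 0, 0]]
  ]
}}

```text
time_s: 7.3
position: [0.5867, -0.0302, 0.0673]
tool_rot: [[-0.292, 0.001, 0.957], [-0.957, -0.0, -0.292], [0.0, -1.0, 0.001]]
ft_force: [-1.8, 0.2, 6.7]
grip_width: 0.0072
```

{"op": "carry_out", "data": {
  "targets": [
    [[0.85, 0, 0, 0, 0, 0, 0], [0.6, 0, 0, 0, 0, 0, 0], [0.6, 0, 0, 0, 0, 0, 0], [0.6, 0, 0, 0, 0, 0, 0], [0.6, 0, 0, 20, 0, 0, 0], [0.6, 0, 0, 50, 0, 0, 0], [0.6, 0, 0, 85, 0, 0, 0], [0.4, 0, 0, 120, 0, 0, 0], [0.3, 0, 0, 135, 0, 0, 0], [0.3, 0, 0, 135, 0, 0, 0]]
  ]
}}

```text
time_s: 8.13
position: [0.5878, -0.0304, 0.2054]
tool_rot: [[-0.292, 0.007, 0.957], [-0.957, -0.002, -0.292], [-0.0, -1.0, 0.008]]
ft_force: [-0.3, -0.6, -0.9]
grip_width: 0.0597
```

```bash
python3 - <<'E'
from h import *
d=avg(3); cv2.imwrite("pics/w6.png",d["img"][:,:,::-1]); crop(d["img"],270,170,380,300,5,"pics/w6c.png")
s=get_image("scene")["img"]; crop(s,250,170,360,260,7,"pics/s6.png")
E
```

```text
tcp [586.48 -30.11 201.31] sd [0.38 0.07 1.11] zyaw -16.96 w 0.05956226924996621 t 8.2833 F [-0.1 -0.8 -0.1]
```

View pics/w6.png

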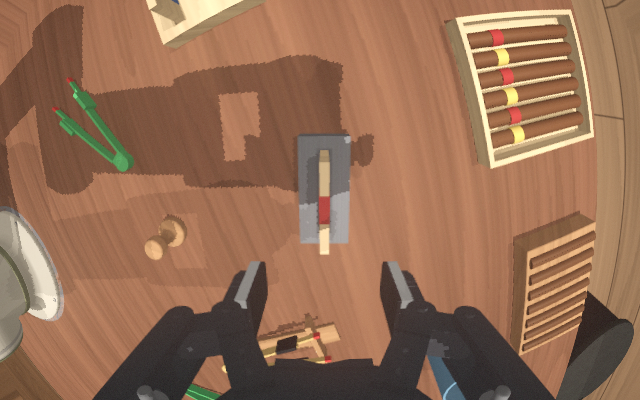

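View pics/s6.png

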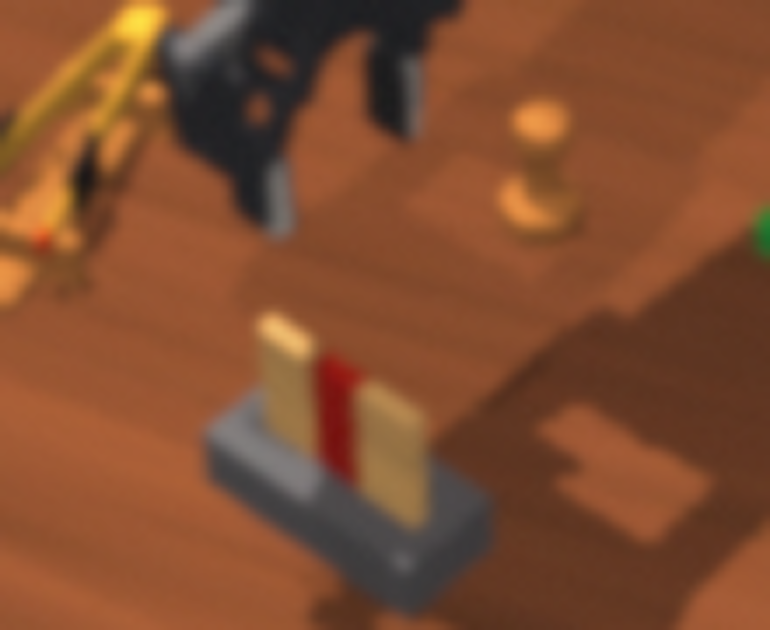

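{"op": "carry_out", "data": {
  "targets": [
    [[0.2, -10, -15, 25, 0, 0, -6], [0.1, -28, -47, 45, 0, 0, -13], [0.1, -46, -79, 45, 0, 0, -20], [0.1, -64, -111, 45, 0, 0, -27], [0.1, -82, -143, 45, 0, 0, -34], [0.1, -98, -175, 45, 0, 0, -41], [0.1, -109, -197, 45, 0, 0, -48], [0.1, -109, -197, 45, 0, 0, -55], [0.1, -109, -197, 45, 0, 0, -62], [0.1, -109, -197, 45, 0, 0, -69], [0.1, -109, -197, 45, 0, 0, -72.2], [0.1, -109, -197, 45, 0, 0, -72.2], [0.1, -109, -197, 45, 0, 0, -72.2], [0.1, -109, -197, 45, 0, 0, -72.2]]
  ]
}}

```text
time_s: 9.5
position: [0.4774, -0.227, 0.2456]
tool_rot: [[-1.0, -0.001, 0.017], [-0.017, 0.001, -1.0], [0.001, -1.0, -0.001]]
ft_force: [-0.4, 1.1, 0.9]
grip_width: 0.0768
```

```bash
python3 - <<'E'
from h import *
d=avg(4); cv2.imwrite("pics/w7.png",d["img"][:,:,::-1]); 
s=get_image("top")["img"]; cv2.imwrite("pics/t7.png",s[:,:,::-1])
E
```

```text
tcp [ 477.52 -227.06  246.01] sd [0.02 0.01 0.14] zyaw -89.09 w 0.07689215068086833 t 9.7 F [-0.5  0.4 -0.4]
```

View pics/w7.png

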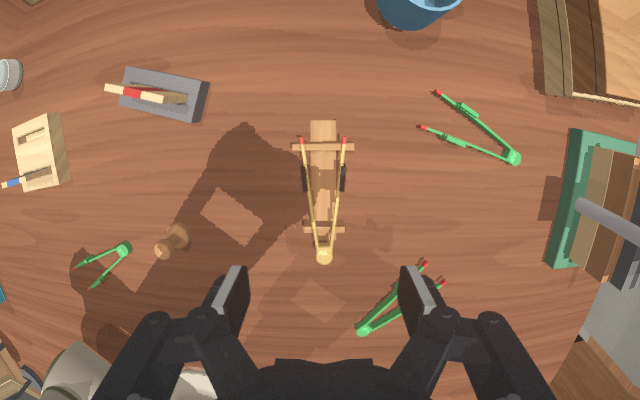

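```bash
python3 - <<'E'
from h import *
d=get_image("wrist"); crop(d["img"],270,105,380,275,4.5,"pics/w7c.png")
for n,u,z in [("tipL",(302,140),.03),("tipR",(344,140),.03),("heel",(324,255),.04),("padL",(304,178),.044),("padR",(342,178),.044),("green1",(425,265),.02),("g2",(443,284),.02),("gh",(362,331),.03)]: print(n,atz(d,u,z,True).round(4))
E
```

```text
tipL [ 0.5236 -0.2039  0.03  ]
tipR [ 0.5243 -0.2497  0.03  ]
heel [ 0.39 -0.23  0.04]
padL [ 0.4842 -0.207   0.044 ]
padR [ 0.4848 -0.2478  0.044 ]
green1 [ 0.3639 -0.3654  0.02  ]
g2 [ 0.332  -0.3983  0.02  ]
gh [ 0.2604 -0.2866  0.03  ]
```

View pics/w7c.png

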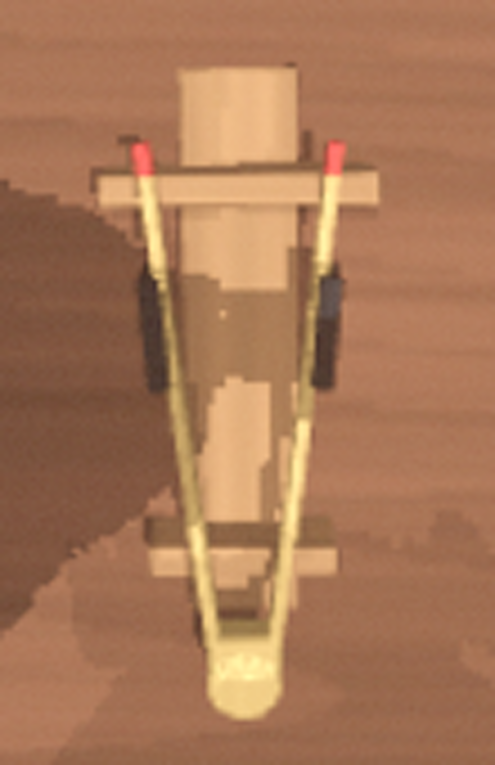

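```bash
python3 - <<'E'
from h import *
d=get_image("wrist")
C=lambda a:np.array(a)/4.5+[270-.4,105-.4]
for n,u,z in [("tipL",(142,141),.033),("tipR",(336,141),.033),("padL1",(140,275),.044),("padL0",(150,389),.044),("padR1",(340,275),.044),("padR0",(333,389),.044),("ridgeL",(98,188),.025),("ridgeR",(378,188),.025),("ridge2L",(150,561),.025),("ridge2R",(337,561),.025),("heel",(245,660),.036)]: print(n,(atz(d,C(u),z,True)*1000).round(1))
E
```

```text
tipL [ 528.4 -203.2   33. ]
tipR [ 529.  -249.6   33. ]
padL1 [ 497.6 -203.5   44. ]
padL0 [ 469.6 -205.8   44. ]
padR1 [ 498.3 -250.7   44. ]
padR0 [ 470.2 -250.    44. ]
ridgeL [ 515.8 -191.8   25. ]
ridgeR [ 516.8 -260.9   25. ]
ridge2L [ 416.6 -204.3   25. ]
ridge2R [ 417.3 -254.2   25. ]
heel [ 393. -230.   36.]
```

{"op": "carry_out", "data": {
  "targets": [
    [[0.1, 3, 0, -35, 0, 0, 0.5], [0.1, 6.5, -0.4, -70, 0, 0, 0.5], [0.1, 6.5, -0.4, -105, 0, 0, 0.5], [0.1, 6.5, -0.4, -140, 0, 0, 0.5], [0.1, 6.5, -0.4, -170, 0, 0, 0.5], [0.1, 6.5, -0.4, -195, 0, 0, 0.5], [0.1, 6.5, -0.4, -213, 0, 0, 0.5], [0.1, 6.5, -0.4, -213, 0, 0, 0.5], [0.1, 6.5, -0.4, -213, 0, 0, 0.5]]
  ]
}}

```text
time_s: 10.6
position: [0.484, -0.2275, 0.0332]
tool_rot: [[-1.0, -0.001, 0.023], [-0.023, 0.001, -1.0], [0.001, -1.0, -0.001]]
ft_force: [0.8, 0.6, 0.9]
grip_width: 0.0768
```

```bash
python3 - <<'E'
from h import *
d=avg(3); cv2.imwrite("pics/w8.png",d["img"][:,:,::-1]); 
s=get_image("scene")["img"]; crop(s,220,150,330,240,7,"pics/s8.png")
E
```

```text
tcp [ 484.61 -227.93   34.52] sd [0.1  0.06 0.26] zyaw -88.66 w 0.07720582434646289 t 10.75 F [ 0.1  0.6 -0.2]
```

View pics/w8.png

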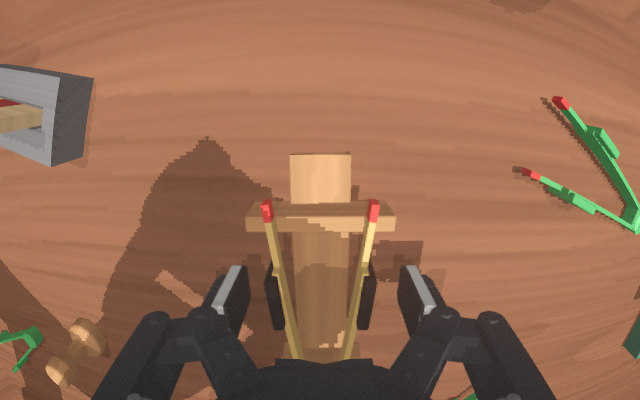

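View pics/s8.png

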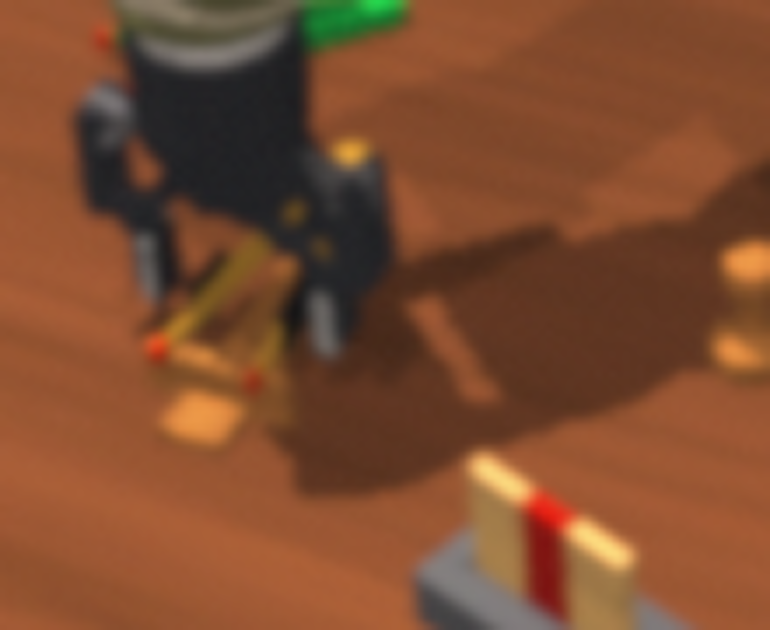

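{"op": "carry_out", "data": {
  "targets": [
    [[0.3, 0, 0, 0, 0, 0, 0], [0.42, 0, 0, 0, 0, 0, 0], [0.46, 0, 0, 0, 0, 0, 0], [0.5, 0, 0, 0, 0, 0, 0], [0.54, 0, 0, 0, 0, 0, 0], [0.57, 0, 0, 0, 0, 0, 0], [0.6, 0, 0, 0, 0, 0, 0], [0.6, 0, 0, 0, 0, 0, 0], [0.6, 0, 0, 0, 0, 0, 0], [0.6, 0, 0, 0, 0, 0, 0]]
  ],
  "squeeze": 40
}}

```text
time_s: 11.63
position: [0.4847, -0.228, 0.0345]
tool_rot: [[-1.0, 0.002, 0.023], [-0.023, -0.002, -1.0], [-0.002, -1.0, 0.002]]
ft_force: [-0.5, 0.7, 8.9]
grip_width: 0.0344
```

```bash
python3 - <<'E'
from h import *
d=avg(3); cv2.imwrite("pics/w9.png",d["img"][:,:,::-1]); 
E
```

```text
tcp [ 484.71 -227.95   34.51] sd [0.01 0.02 0.01] zyaw -88.67 w 0.03451997661792616 t 11.7833 F [-0.1  1.3  9.5]
```

View pics/w9.png

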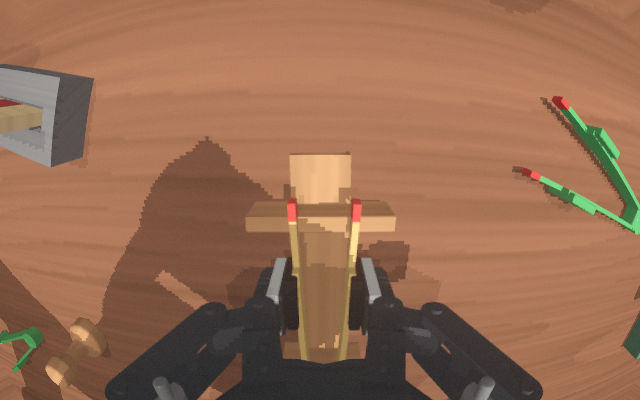

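{"op": "carry_out", "data": {
  "targets": [
    [[0.6, 0, 0, 8, 0, 0, 0], [0.6, 0, 0, 20, 0, 0, 0], [0.6, 0, 0, 40, 0, 0, 0], [0.6, 0, 0, 65, 0, 0, 0], [0.6, 0, 0, 85, 0, 0, 0], [0.6, 0, 0, 95, 0, 0, 0], [0.6, 0, 0, 95, 0, 0, 0], [0.6, 0, 0, 95, 0, 0, 0]]
  ]
}}

```text
time_s: 12.45
position: [0.4838, -0.2274, 0.128]
tool_rot: [[-1.0, -0.0, 0.023], [-0.023, 0.0, -1.0], [0.0, -1.0, -0.0]]
ft_force: [-0.7, 0.4, -1.4]
grip_width: 0.034
```

```bash
python3 - <<'E'
from h import *
d=avg(3); cv2.imwrite("pics/w10.png",d["img"][:,:,::-1]); crop(d["img"],260,180,390,300,6,"pics/w10c.png")
s=get_image("scene")["img"]; crop(s,210,120,330,220,6,"pics/s10.png")
E
```

```text
tcp [ 483.55 -227.19  127.11] sd [0.02 0.03 0.13] zyaw -88.67 w 0.03437948987651921 t 12.6 F [-0.6  0.2 -1. ]
```

View pics/w10c.png

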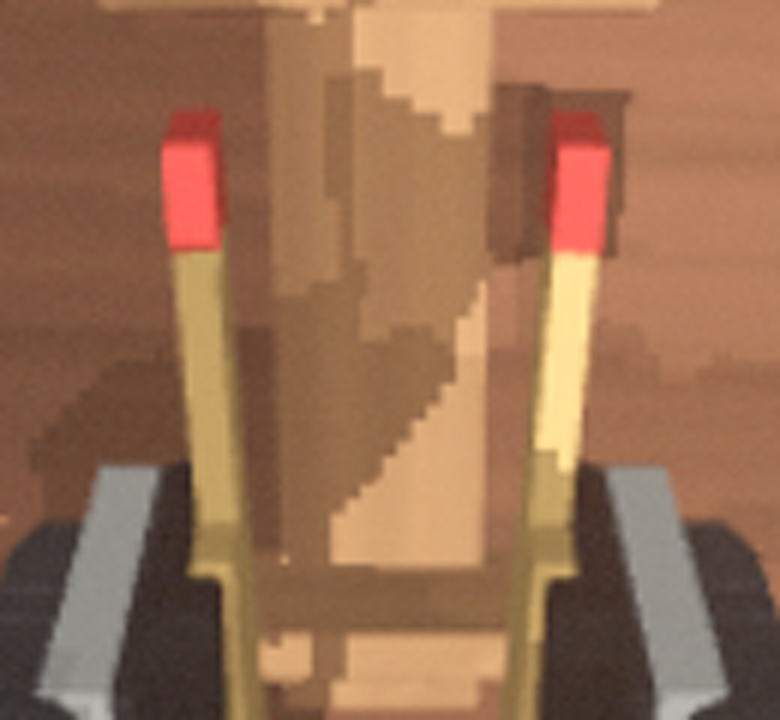

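View pics/s10.png

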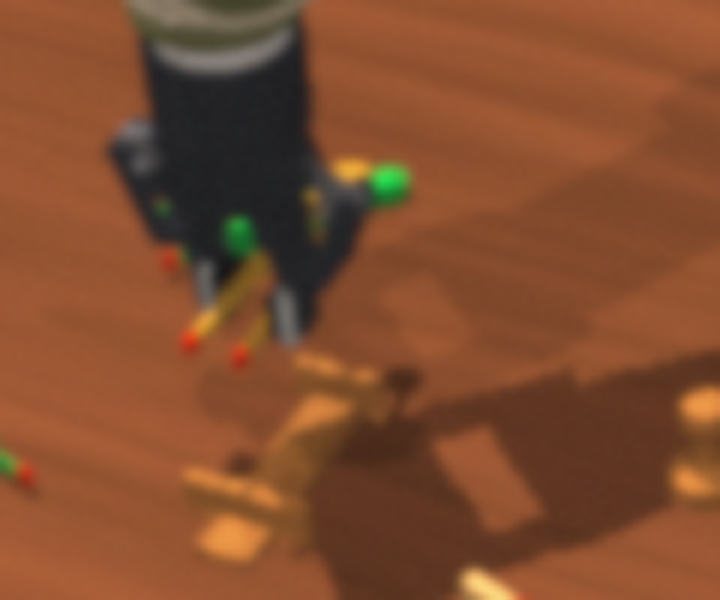

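```bash
python3 - <<'E'
from h import *
d=get_image("wrist"); o=env.observe(); p=o["position"]; R=o["tool_rot"]
C=lambda a:np.array(a)/6+[260-.42,180-.42]
def rel(u,z): 
    w=atz(d,C(u),z,True)-p
    return (w@(-R[:,0])*1000).round(2),(w@(-R[:,2])*1000).round(2)  # forward(tongs x), left(+y)
zl=p[2]-.0095
for n,u in [("L in low",(222,110)),("R in low",(549,111)),("L out low",(172,113)),("R out low",(603,113))]: print(n,rel(u,zl))
for h in (.008,.010,.014): print(h,[rel(u,zl+h) for u in [(163,141),(217,141),(553,141),(610,143)]])
# pads: fingertips
E
```

```text
L in low (np.float64(43.76), np.float64(11.39))
R in low (np.float64(43.69), np.float64(-12.66))
L out low (np.float64(43.54), np.float64(15.11))
R out low (np.float64(43.55), np.float64(-16.68))
0.008 [(np.float64(43.98), np.float64(14.87)), (np.float64(43.97), np.float64(11.09)), (np.float64(43.98), np.float64(-12.24)), (np.float64(43.84), np.float64(-16.24))]
0.01 [(np.float64(44.63), np.float64(14.62)), (np.float64(44.62), np.float64(10.9)), (np.float64(44.63), np.float64(-12.05)), (np.float64(44.49), np.float64(-15.98))]
0.014 [(np.float64(45.93), np.float64(14.13)), (np.float64(45.93), np.float64(10.53)), (np.float64(45.93), np.float64(-11.65)), (np.float64(45.8), np.float64(-15.46))]
```

{"op": "carry_out", "data": {
  "targets": [
    [[0.603, 5, 18, 5, 0, 0, -2], [0.603, 14, 48, 5, 0, 0, -5], [0.603, 23, 80, 5, 0, 0, -8], [0.603, 33, 112, 5, 0, 0, -11], [0.603, 42, 144, 5, 0, 0, -14], [0.603, 50, 173, 5, 0, 0, -17], [0.603, 56, 195, 5, 0, 0, -18.3], [0.603, 61, 210.6, 5, 0, 0, -18.3], [0.603, 61, 210.6, 5, 0, 0, -18.3], [0.603, 61, 210.6, 5, 0, 0, -18.3], [0.603, 61, 210.6, 5, 0, 0, -18.3]]
  ]
}}

```text
time_s: 13.62
position: [0.5448, -0.0175, 0.1329]
tool_rot: [[-0.956, -0.001, -0.292], [0.292, -0.0, -0.956], [0.001, -1.0, 0.0]]
ft_force: [-0.3, -0.2, -0.8]
grip_width: 0.0338
```

```bash
python3 - <<'E'
from h import *
d=avg(4); cv2.imwrite("pics/w11.png",d["img"][:,:,::-1]); crop(d["img"],255,160,395,290,5.5,"pics/w11c.png")
s=get_image("scene")["img"]; crop(s,240,150,350,250,6,"pics/s11.png")
E
```

```text
tcp [544.87 -17.81 133.15] sd [0.04 0.04 0.08] zyaw -107.03 w 0.0341296502277034 t 13.8167 F [-0.1  0.9 -0.6]
```

View pics/w11c.png

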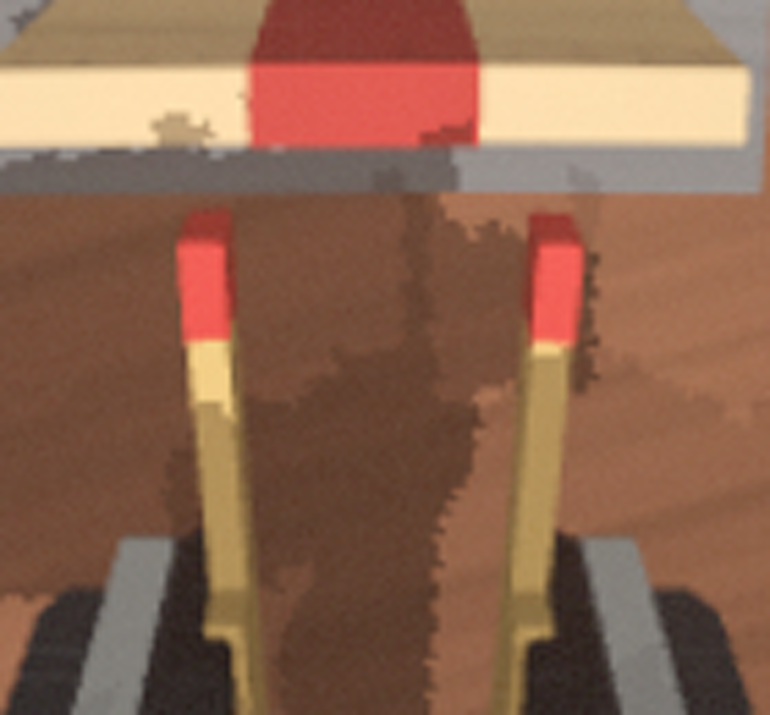

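View pics/s11.png

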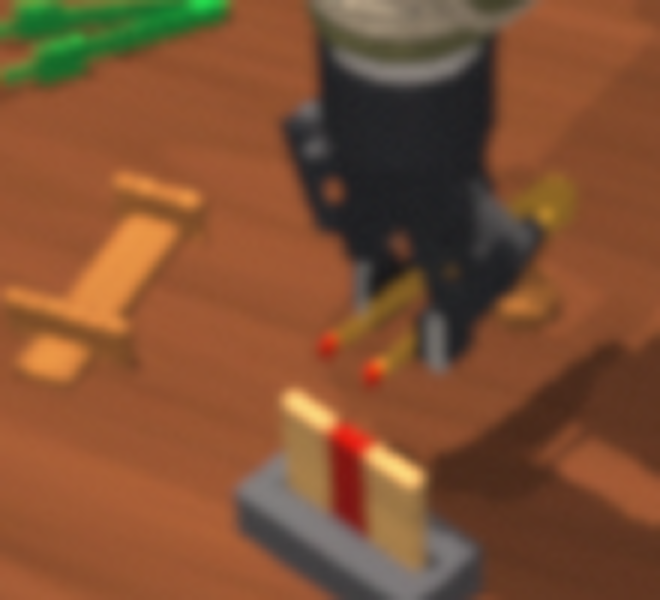

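```bash
python3 - <<'E'
from h import *
d=get_image("wrist"); o=env.observe(); p=o["position"]; R=o["tool_rot"]
C=lambda a:np.array(a)/5.5+[255-.41,160-.41]
def rel(u,z): 
    w=atz(d,C(u),z,True)-p
    return np.array([w@(-R[:,0])*1000,w@(-R[:,2])*1000]).round(2)
zl=p[2]-.0095
b=[rel(u,.083) for u in [(250,62),(478,62),(254,147),(480,147)]]
t=[rel(u,zl) for u in [(234,212),(527,212)]]
print("band",b,np.mean(b,0)); print("tips low",t,np.mean(t,0)); 
print("card ends",rel((750,68),.083),rel((744,145),.083))
E
```

```text
band [array([47.48, 12.25]), array([ 47.46, -11.19]), array([38.42, 12.01]), array([ 38.4 , -11.54])] [42.94    0.3825]
tips low [array([43.89, 10.73]), array([ 43.88, -12.83])] [43.885 -1.05 ]
card ends [ 47.14 -39.74] [ 38.81 -39.58]
```

{"op": "carry_out", "data": {
  "targets": [
    [[0.603, -0.5, 1.6, -5, 0, 0, 0], [0.603, -0.5, 1.6, -10, 0, 0, 0], [0.603, -0.5, 1.6, -15, 0, 0, 0], [0.603, -0.5, 1.6, -20, 0, 0, 0], [0.603, -0.5, 1.6, -25, 0, 0, 0], [0.603, -0.5, 1.6, -28, 0, 0, 0], [0.603, -0.5, 1.6, -30, 0, 0, 0], [0.603, -0.5, 1.6, -30, 0, 0, 0], [0.603, -0.5, 1.6, -30, 0, 0, 0], [0.603, -0.5, 1.6, -30, 0, 0, 0]]
  ]
}}

```text
time_s: 14.75
position: [0.5447, -0.0154, 0.1035]
tool_rot: [[-0.956, 0.0, -0.292], [0.292, -0.0, -0.956], [-0.0, -1.0, -0.0]]
ft_force: [-0.2, -0.4, -1.1]
grip_width: 0.034
```

```bash
python3 - <<'E'
from h import *
d=avg(6); cv2.imwrite("pics/w12.png",d["img"][:,:,::-1]); crop(d["img"],255,160,395,290,5.5,"pics/w12c.png")
s=get_image("scene"); crop(s["img"],270,190,330,250,10,"pics/s12.png")
print(proj(s,np.array([[.5864,-.030,.083],[.5864,-.030,.093]])))
E
```

```text
tcp [544.63 -15.34 103.52] sd [0.04 0.01 0.05] zyaw -106.96 w 0.034157798438247046 t 15.05 F [-0.1  0.1 -1.3]
[[298.25253659 222.61959457]
 [298.12479322 220.02553531]]
```

View pics/w12c.png

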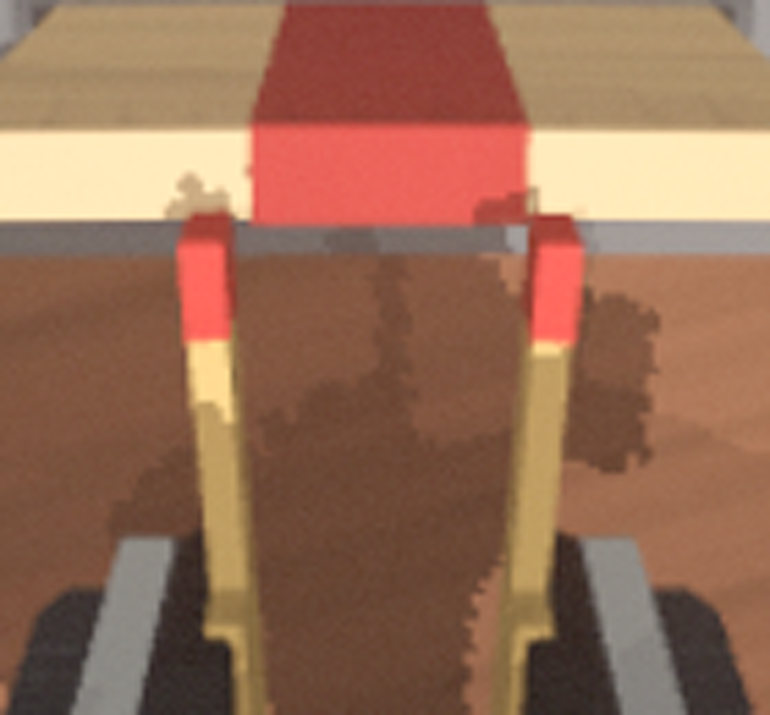

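View pics/s12.png

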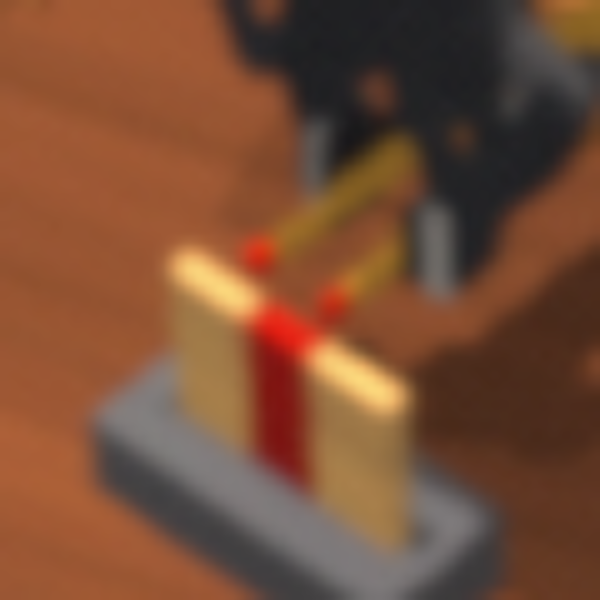

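```bash
python3 - <<'E'
from h import *
d=get_image("wrist"); o=env.observe(); p=o["position"]; R=o["tool_rot"]
C=lambda a:np.array(a)/5.5+[255-.41,160-.41]
def rel(u,z): 
    w=atz(d,C(u),z,True)-p
    return np.array([w@(-R[:,0])*1000,w@(-R[:,2])*1000]).round(2)
zl=p[2]-.0095
b=[rel(u,.083) for u in [(251,124),(526,124),(254,224),(528,222)]]
t=[rel(u,zl) for u in [(234,213),(527,216)]]
print("band",b,np.mean(b,0)); print("tips low",t,np.mean(t,0)); 
# scene check: project tip points
s=get_image("scene")
def W(f,l,z): return p+(-R[:,0])*f/1000+(-R[:,2])*l/1000+np.array([0,0,z-p[2]])
pts=np.array([W(t[0][0],t[0][1]+2,zl),W(t[1][0],t[1][1]-2,zl),W(t[0][0],t[0][1]+2,zl+.008),W(t[1][0],t[1][1]-2,zl+.008),W(*b[0],.083),W(*b[1],.083),W(*b[2],.083),W(*b[3],.083)])
print(((proj(s,pts)-[270,190]+.45)*10).round())
E
```

```text
band [array([48.42, 10.17]), array([ 48.43, -13.42]), array([39.43, 10.1 ]), array([ 39.61, -13.82])] [43.9725 -1.7425]
tips low [array([43.78, 10.88]), array([ 43.52, -12.7 ])] [43.65 -0.91]
[[327. 328.]
 [253. 278.]
 [327. 307.]
 [252. 257.]
 [309. 360.]
 [245. 319.]
 [332. 342.]
 [267. 300.]]
```

{"op": "carry_out", "data": {
  "targets": [
    [[0.603, 0, -0.4, -0.5, 0, 0, 0], [0.603, 0.1, -0.8, -1, 0, 0, 0], [0.603, 0.1, -0.8, -1, 0, 0, 0], [0.603, 0.1, -0.8, -1, 0, 0, 0], [0.603, 0.1, -0.8, -1, 0, 0, 0], [0.603, 0.1, -0.8, -1, 0, 0, 0], [0.603, 0.1, -0.8, -1, 0, 0, 0]]
  ]
}}

```text
time_s: 15.78
position: [0.5447, -0.0161, 0.1023]
tool_rot: [[-0.957, 0.0, -0.292], [0.292, -0.0, -0.957], [-0.0, -1.0, 0.0]]
ft_force: [0.1, -0.2, -1.3]
grip_width: 0.0338
```

```bash
python3 - <<'E'
from h import *
d=avg(8); cv2.imwrite("pics/w13.png",d["img"][:,:,::-1]); crop(d["img"],255,160,395,290,5.5,"pics/w13c.png")
s=get_image("scene"); cv2.imwrite("pics/s13.png",s["img"][:,:,::-1])
E
```

```text
tcp [544.65 -16.13 102.33] sd [0.01 0.01 0.01] zyaw -106.96 w 0.03416801574342422 t 16.1833 F [ 0.5  0.9 -1.2]
```

View pics/w13c.png

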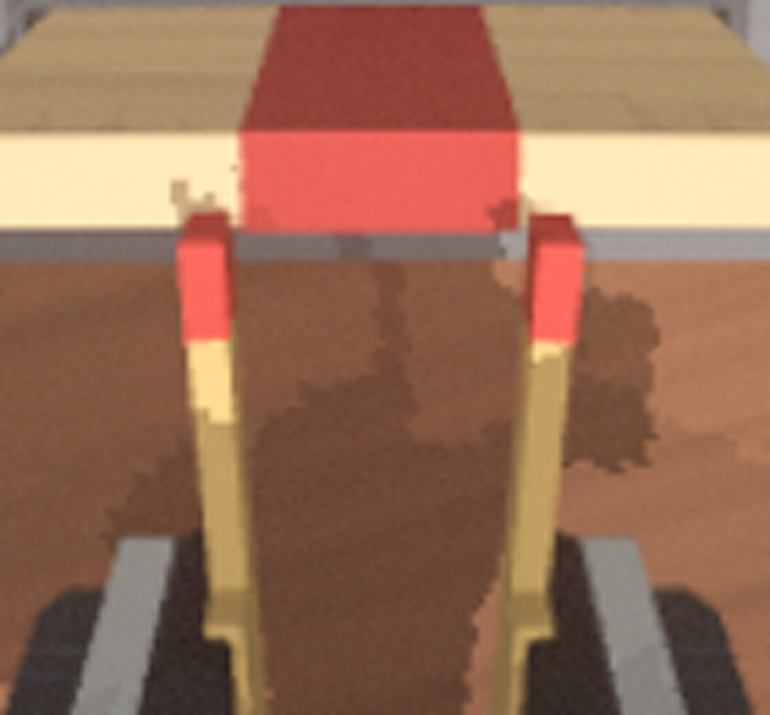

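View pics/s13.png

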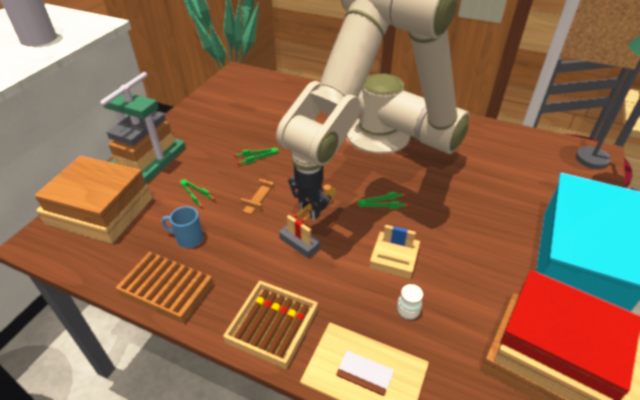

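```bash
python3 - <<'E'
from rig import env
print(env.close_job())
E
```

```text
the job is handed in; nothing more can be done
None
```

I moved the red-band card to the steel stand and handed the job in at about 16.2 s. The tongs were then held steady in the air over the band.

- **Card:** It is upright in the stand and released. The downward push met firm contact (about 7 N) at the same tool height as when the card sat in the rack, where its underside is also 8 mm up. That puts it fully home, and the images agree.
- **Tip gap:** The width across the grip pads read 33.8–34.2 mm, which means a gap of about 24 mm. The wrist camera gave 23.6–24 mm.
- **Position over the band:** The tips are centred on the band to about 0.3 mm along its length and across the card edge, with no contact force.
- **Tip height:** This is the least certain figure. The arm's position puts the tips about 10 mm above the card. The wrist camera's scale suggested about 8 mm, and the scene camera suggested about 1 mm higher than the arm's figure. All of these leave the tips clear of the card.
- **Other objects:** The blue card and the rest of the bench look unmoved in the last scene image.

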